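# Refit the control knob of the pit table's bench supply

### The job

The control knob has come off the bench supply on the pit table. Put it back on its D-shaft: feel for the flat with light pressure and never force it down or round, push it on until it snaps fully home, then turn it anticlockwise down to its stop at the zero mark and let go. Leave the wheels, the drink and the screwdriver where they are.

Things in the scene. Friction and masses are not known exactly. Their poses are not given: they have to be found in the camera images.
- knob: Loose black bar knob, of metal, about 110 g, upright on the table, 28 mm tall: a round skirt 50 mm across, 10 mm tall, and on it a bar grip 16 mm thick (along its y), 43 mm long (along its x), 18 mm tall. The flanks are parallel from x = -22 to +12 mm; the +x end narrows to a nose and has a white line on top: the pointer. Origin: centre of the skirt's underside, on the knob's axis, z up.
- pointer (a point): Pointer tip of the knob: on the skirt's upper rim, 25 mm from the knob's axis along its +x, 10 mm above its underside. On the shaft the knob has some 0.15 rad of play either way: while turned it leads the shaft by that much, and it falls back when let go.
- bore (a point): Mouth of the bore under the knob, on its axis, 8 mm above the skirt's rim inside the hollow skirt. The bore is 10.6 mm round, countersunk to 13 mm, for its first 4.5 mm; deeper in it is D-shaped, with a flat 2.25 mm from the axis on the knob's +x side, under the pointer; it ends 22 mm above the rim. A steel spring clip in the flat side snaps into a notch in the shaft's flat.
- supply: Bench supply, a grey steel box, fixed, 200 mm (x) by 260 mm (y) by 110 mm tall; its front with switch and terminals faces its -x. Origin: centre of its underside, at table height. On its flat top: a dial plate 82 mm across with 11 ticks 30 degrees apart, and a flat meter 3 mm high beside it.
- dial (a point): Centre of the dial, on the shaft's axis, in the supply's top face (110 mm above the table); axes are the supply's, not the shaft's. A nut 17 mm across, 5 mm high lies round the shaft; the hollow skirt covers it. A knob fully home has its underside 2 mm above this face, the bore's end on the shaft's end. More than 40 N between knob and supply, down or by twisting, harms the shaft.
- shaft_end (a point): Top of the steel D-shaft, 24 mm above the top face; axes the supply's, not the shaft's. 10 mm diameter, flat 2 mm from the axis, end chamfered 0.4 mm. Flats over 0.15 to 0.4 rad out of line: the knob stands on this end, underside 11 to 11.5 mm above the top face (14 to 16 if off-centre). In line it drops to about 9 mm, where the clip meets the shaft; then 5 to 20 N push it on till it snaps.
- zero_mark (a point): Zero mark: the dial's long tick at 7 o'clock seen from the front, 150 degrees anticlockwise of the supply's +x; this point is 25 mm from the shaft's axis in the top face. At the shaft's zero stop its flat, and a seated knob's pointer, face this mark. The shaft turns stiffly (0.025 N m). How it stands now is not reported: its flat was left 0.5 to 2.5 rad clockwise (from above) of this mark.
- wheel_a: Bystander: a model car's wheel with a black tyre, lying flat, 64 mm across, 26 mm tall; origin at the centre of its underside.
- wheel_b: Bystander: another such wheel, 64 mm across, 26 mm tall; origin at the centre of its underside.
- drink: Bystander: a dark metal drink bottle with a screw cap, 60 mm across, 125 mm tall, upright; origin at the centre of its underside.
- driver: Bystander: a screwdriver with a blue handle, 190 mm long, lying on the table along its own x, handle to -x.
Not all that is in view belongs to the job. What is shaped like the knob but yellow is not meant.

How it is judged:
By the outcome, as a careful person would: the job done as asked, in the order asked, and still so for the second after the job is handed in, with the robot touching nothing.
It also fails if it takes over 72 s, if anything falls off the work surface, if the arm or the gripper's body presses on something with over 40 N, if the wrist force passes 120 N, or if a joint passes its speed limit or range.

### The arm

A 6-joint arm with a two-finger parallel gripper is mounted at the origin on the work surface. World frame = base frame: x ahead of the robot, y to its left, z up, the work surface at z = 0. Lengths are in m, angles in rad, forces in N, time in s.
With the tool pointing down it reaches from about 0.35 to 0.85 m from the base axis. Payload 8.1 kg.
Tool frame: the origin (TCP) lies at the very end of the fingers, on their centre line; the grasp point (between the pads) lies 19 mm behind it; z points along the fingers, y is the line along which they close (so a half turn about z gives the same grasp; the last joint's range is limited). The gripper opens to 85 mm and grips with 20 to 120 N. Pads are 22 mm wide; open, the fingers measure 114 mm over their backs; the gripper's body (76 mm by 85 mm) begins 54 mm behind the grasp point. The pads swing forward as they close: fully open they stand 13 mm farther back than shut.
Start: joints at [-1.429, 0.13, 1.488, -0, 1.523, -0.085], TCP at [0.135, -0.585, 0.231] pointing down, gripper open.
Joint ranges: [-2.96, 2.96], [-0.89, 2.26], [0.02, 2.5], [-1.34, 4.48], [0, 2.73], [-2.66, 2.66]. Speed limits (rad/s): [2.39, 2.39, 2.79, 3.14, 3.14, 3.14].

### API

Orientations are given as [roll, pitch, yaw] about the fixed x, y, z axes, in that order (R = Rz(yaw) Ry(pitch) Rx(roll)).
In Python, from plant import bot, move_gripper, camera, job gives the robot as it stands. The module is installed in compiled form; this text tells all that it offers. Calls block until the motion is done:
- bot.move_to(position, orientation): joint-space move of the TCP to a pose.
- bot.movel(position, ori=None, velocity=0.15, contact_N=None): straight line of the TCP; ori=None keeps the orientation; velocity is the mean speed in m/s. With contact_N (N) it stops when the force on the tool has changed by that much, and returns True; else False.
- bot.move_joints(angles): joint-space move.
- move_gripper(opening): finger opening in m; the grip force is fixed at half the most; returns when the fingers have stopped.
- bot.hold(seconds).
- bot.inverse_kinematics(position, orientation): joint angles nearest the present ones, or None.
- camera(name): name is "side" or "top" or "wrist"; returns a dict with "img" (480x640x3 uint8, blue, green, red), "fx", "fy", "cx", "cy" (pixels), "extrinsics" (4x4, takes a point from world to camera coordinates). Camera axes: x right, y down, z forward; pixel columns grow to the right and rows downward; lengths in m; the calibration is good to about 2 mm. A picture is of the moment at which its call begins. There is no depth.
A pose or a line that the arm cannot do raises bot.MotionError and nothing moves.
- job.hand_in(): hands the job in; it is judged then, once.
Readings, each from a call of its own:
- bot.read_time_s(): time.
- bot.read_q(): joint angles.
- bot.read_joint_velocities(): joint speeds.
- bot.read_joint_torque(): joint torques, N m.
- bot.read_ee_pos(): TCP position.
- bot.read_orientation(): TCP orientation.
- bot.read_force(): force on the tool from outside, world axes, zero at the start.
- bot.read_ft_torque(): the same for the moment, N m.
- bot.read_opening(): finger opening in m.
- bot.read_gripper_force(): force on a finger pad.
Only numpy, scipy, OpenCV 4.12 (cv2) and the standard library are available. Lean on these libraries where they do the work, as an engineer would, in place of code of your own. Each camera call takes 0.05 s, during which the arm holds its last target. There are 200 camera calls.

## Working session

There is one attempt and no reset: what is moved stays moved. The work goes in short steps, each a Python script; the robot and the scene stay as the last script left them, time stands still between calls to the robot, and variables do not carry over. Pictures are saved under pics/ and viewed, at most 10 in all, crops included, and the job is handed in when it is done.

```bash
mkdir -p pics; cat > h.py <<'E'
import numpy as np, cv2
from plant import bot, move_gripper, camera, job
def ray(c,u,v,z):
    E=np.array(c["extrinsics"]);R=E[:3,:3];t=E[:3,3]
    o=-R.T@t; d=R.T@np.array([(u-c["cx"])/c["fx"],(v-c["cy"])/c["fy"],1])
    return o+d*(z-o[2])/d[2]
def proj(c,p):
    E=np.array(c["extrinsics"]);q=E[:3,:3]@np.array(p)+E[:3,3]
    return np.array([c["fx"]*q[0]/q[2]+c["cx"],c["fy"]*q[1]/q[2]+c["cy"]])
E
python3 - <<'E'
from h import *
for n in("top","side"):
    c=camera(n);cv2.imwrite(f"pics/{n}0.png",c["img"]);E=np.array(c["extrinsics"]);print(n,c["fx"],-E[:3,:3].T@E[:3,3],E[:3,:3].round(2).tolist())
print(bot.read_time_s(),bot.read_orientation(),bot.read_ee_pos())
E
```

```text
top 445.0783317283817 [0.39193825 0.04027226 1.35242864] [[0.0, -1.0, 0.02], [-0.99, -0.01, -0.13], [0.13, -0.02, -0.99]]
side 437.6172733902644 [0.13201857 0.63915096 0.73077775] [[-0.8, -0.6, 0.02], [-0.4, 0.51, -0.76], [0.45, -0.62, -0.64]]
0.1 [-3.13996621e+00 -1.42444637e-04  2.26786701e-01] [ 0.13486648 -0.58414848  0.23036121]
```

View pics/top0.png

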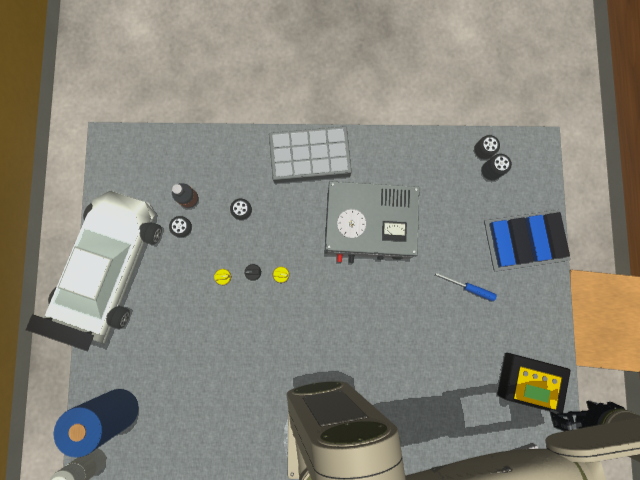

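View pics/side0.png

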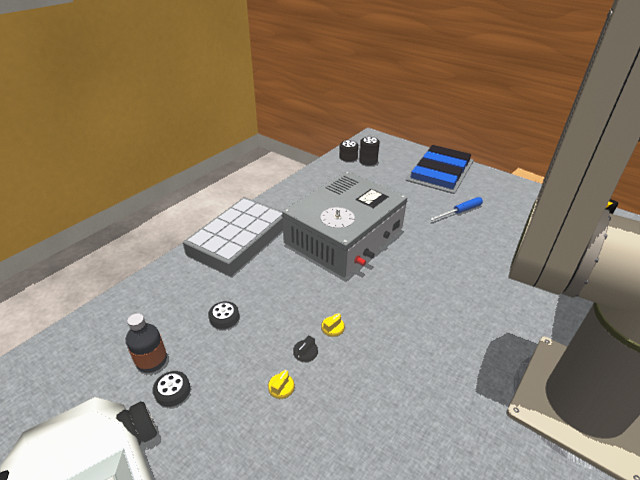

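The top view shows the black knob at (253,272) between two yellow ones, and the dial at (351,223). In the side view the knob is at (306,348) and the dial at (338,216). Next I'll go above each one for a close look.

```bash
python3 - <<'E'
from h import *
c=camera("top");k=ray(c,253,272,.02);d=ray(c,351,223,.11);print(k,d)
s=camera("side");print(ray(s,306,348,.015),ray(s,338,216,.11))
q0=bot.read_orientation()[2]
def look(p,z,n):
    bot.move_to([p[0]-.06,p[1],z],[np.pi,0,0.0])
    w=camera("wrist");cv2.imwrite(f"pics/{n}.png",w["img"]);np.save(f"pics/{n}.npy",w,allow_pickle=True)
    E=np.array(w["extrinsics"]);print(n,bot.read_ee_pos(),bot.read_time_s(),w["fx"],-E[:3,:3].T@E[:3,3],E[:3,:3].round(2).tolist(),proj(w,p))
look(d,.30,"wd")
look(k,.22,"wk")
E
```

```text
[0.47264244 0.21636461 0.02      ] [ 0.60747585 -0.06936424  0.11      ]
[0.47362642 0.2205274  0.015     ] [ 0.61013305 -0.07546129  0.11      ]
wd [ 0.54736175 -0.07020635  0.29985072] 2.6083 383.4191082869532 [ 0.63147448 -0.07012729  0.44248044] [[-0.0, -1.0, -0.0], [-0.95, 0.0, 0.33], [-0.33, 0.0, -0.95]] [322.99520527 146.67515489]
wk [0.41364816 0.21564467 0.2205548 ] 3.8917 383.4191082869532 [0.49741386 0.21583162 0.36329195] [[-0.0, -1.0, -0.0], [-0.95, 0.0, 0.32], [-0.32, 0.0, -0.95]] [323.33100827 147.21892989]
```

View pics/wd.png

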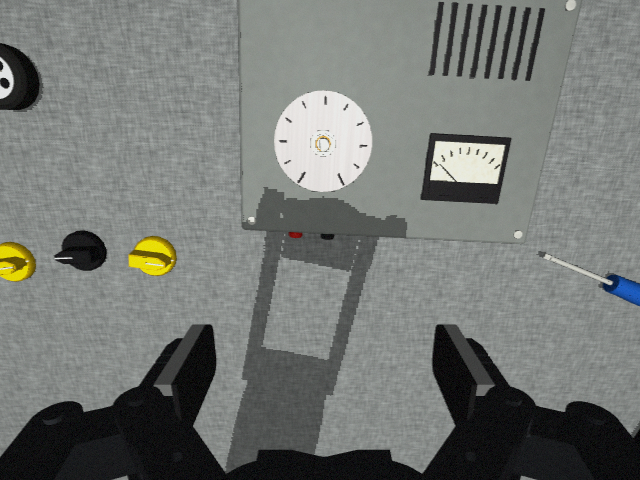

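View pics/wk.png

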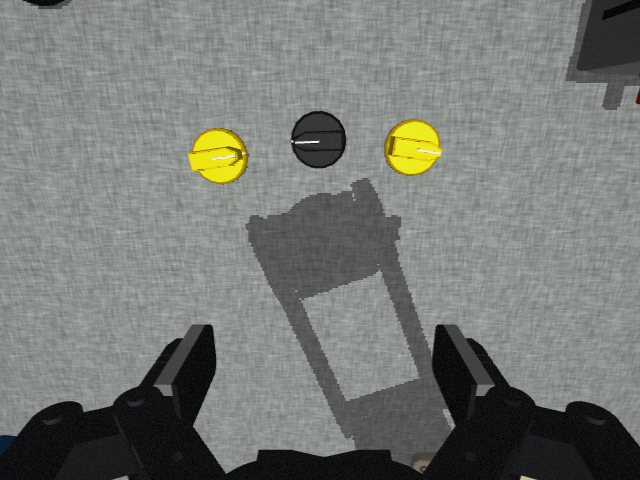

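The dial is at (322,144) with its zero tick at (302,177). The knob is at (318,139) with its pointer to image left, about +y. Next come close looks at both.

```bash
python3 - <<'E'
from h import *
def look(p,dz,n):
    bot.move_to([p[0]-.03,p[1],p[2]+dz],[np.pi,0,0.0])
    bot.hold(.3)
    w=camera("wrist");np.save(f"pics/{n}.npy",w,allow_pickle=True)
    u=proj(w,p).astype(int);print(n,u,bot.read_ee_pos(),bot.read_time_s())
    return w["img"],u
a,u=look([.473,.2165,.02],.045,"ck")
b,v=look([.6075,-.070,.134],.045,"cd")
A=cv2.resize(a[max(u[1]-120,0):u[1]+120,u[0]-80:u[0]+80],(400,600))
B=cv2.resize(b[max(v[1]-60,0):v[1]+60,v[0]-40:v[0]+40],(400,600),interpolation=cv2.INTER_CUBIC)
print(max(u[1]-120,0),u[0]-80,max(v[1]-60,0),v[0]-40)
cv2.imwrite("pics/close.png",np.hstack([A,B]))
E
```

```text
ck [325 230] [0.44386203 0.2169324  0.06641301] 4.9167
cd [326 228] [ 0.57738707 -0.06930791  0.17882773] 6.5417
110 245 168 286
```

View pics/close.png

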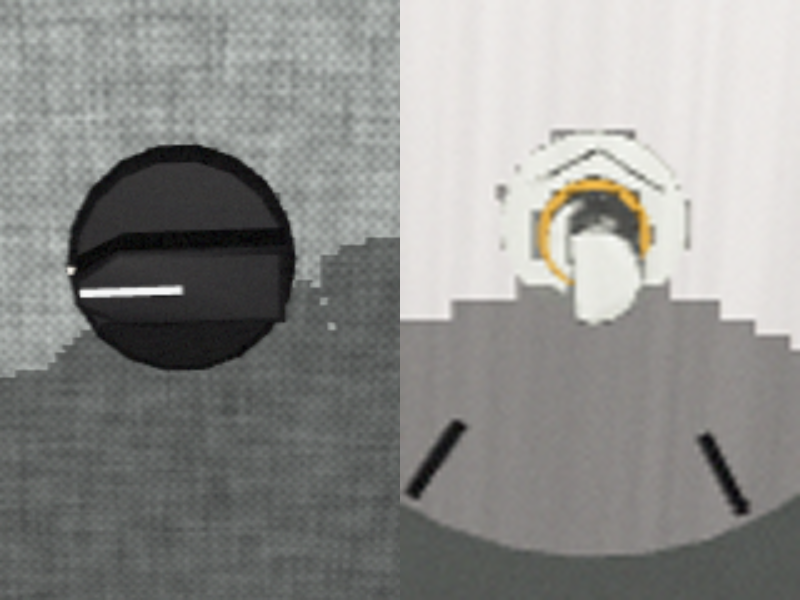

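```bash
python3 - <<'E'
from h import *
ck=np.load("pics/ck.npy",allow_pickle=True).item();cd=np.load("pics/cd.npy",allow_pickle=True).item()
K=lambda x,y:(245+x/2.5,110+y/2.5)
D=lambda x,y:(286+(x-400)/5,168+y/5)
print("skirt",ray(ck,*K(182,257.5),.009))
p=ray(ck,*K(80,294),.028);q=ray(ck,*K(182,290),.028);print("line",p,q,np.arctan2(*(p-q)[[1,0]]))
e1=ray(ck,*K(282,254),.028);e2=ray(ck,*K(284,320),.028);print("bar end",e1,e2)
s=ray(cd,*D(993-400+0+0,277),.134) if 0 else ray(cd,*D(593,277),.134);print("shaft",s)
f1,f2=ray(cd,*D(574,232),.134),ray(cd,*D(576,320),.134);print("flat",f1,f2,np.arctan2(*(f1-f2)[[1,0]])+np.pi/2)
z=[ray(cd,*D(*a),.11) for a in((410,495),(462,425),(705,435),(745,512))];print(z)
for c in z: print(np.arctan2(*(c-s)[[1,0]]),np.linalg.norm((c-s)[:2]))
# ticks intersection = dial centre
A=np.array([z[1][:2]-z[0][:2],-(z[2][:2]-z[3][:2])]).T;t=np.linalg.solve(A,z[3][:2]-z[0][:2]);print("centre",z[0][:2]+t[0]*(z[1][:2]-z[0][:2]),[np.arctan2(*(v)[[1,0]]) for v in(z[0]-z[1],z[3]-z[2])])
for P in([.4735,.2165,.05],[.6075,-.07,.15]):
  for y in(-1.57,1.57,-.5,2.7,-.2):
    j=bot.inverse_kinematics(P,[np.pi,0,y]);print(y,None if j is None else np.round(j,2))
E
```

```text
skirt [0.47956936 0.22047604 0.009     ]
line [0.47678021 0.24024387 0.028     ] [0.47760253 0.22017675 0.028     ] 1.6117521684548644
bar end [0.48484022 0.20074786 0.028     ] [0.47144466 0.19996847 0.028     ]
shaft [ 0.61033535 -0.06928352  0.134     ]
flat [ 0.61500124 -0.06736963  0.134     ] [ 0.60580292 -0.06756008  0.134     ] 1.5914990032579264
[array([ 0.57701834, -0.04767723,  0.11      ]), array([ 0.58584201, -0.05402434,  0.11      ]), array([ 0.58463322, -0.08250064,  0.11      ]), array([ 0.57489597, -0.08746086,  0.11      ])]
2.5662680524727888 0.03970963412089378
2.584437767570708 0.028857685180960345
-2.666616277850134 0.02890141337569655
-2.6676676642947283 0.03982920131738768
centre [ 0.60851618 -0.07033451] [np.float64(2.518012188544411), np.float64(-2.6704483209181578)]
-1.57 None
1.57 [ 0.33  0.09  1.88 -0.    1.17  0.33]
-0.5 [ 0.33  0.09  1.88 -0.    1.17  2.4 ]
2.7 [ 0.33  0.09  1.88  0.    1.17 -0.8 ]
-0.2 [ 0.33  0.09  1.88 -0.    1.17  2.1 ]
-1.57 None
1.57 [-0.2   0.21  1.55  0.    1.38 -0.2 ]
-0.5 [-0.2   0.21  1.55 -0.    1.38  1.87]
2.7 [-0.2   0.21  1.55  0.    1.38 -1.33]
-0.2 [-0.2   0.21  1.55 -0.    1.38  1.57]
```

```bash
python3 - <<'E'
from h import *
Y=1.6;t=np.array([np.cos(Y),np.sin(Y),0])
def look(p,dz,n):
    bot.move_to(np.array(p)-.03*t+[0,0,dz],[np.pi,0,Y])
    bot.hold(.3)
    w=camera("wrist");np.save(f"pics/{n}.npy",w,allow_pickle=True)
    u=proj(w,p).round().astype(int);print(n,u,bot.read_ee_pos(),bot.read_time_s())
    return w["img"],u
b,v=look([.610,-.0695,.134],.045,"cd2")
a,u=look([.478,.221,.028],.045,"ck2")
A=cv2.resize(a[u[1]-75:u[1]+75,u[0]-50:u[0]+50],(400,600),interpolation=cv2.INTER_CUBIC)
B=cv2.resize(b[v[1]-45:v[1]+45,v[0]-30:v[0]+30],(400,600),interpolation=cv2.INTER_CUBIC)
cv2.imwrite("pics/close2.png",np.hstack([A,B]))
E
```

```text
cd2 [324 229] [ 0.61082888 -0.09946625  0.179008  ] 8.3417
ck2 [322 228] [0.47934381 0.19057406 0.07318297] 9.9583
```

View pics/close2.png

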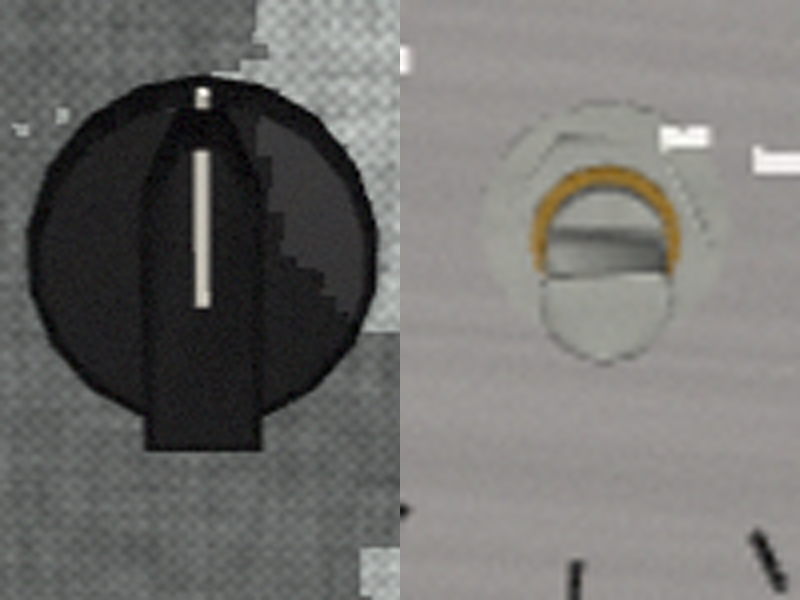

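```bash
python3 - <<'E'
from h import *
ck=np.load("pics/ck2.npy",allow_pickle=True).item();cd=np.load("pics/cd2.npy",allow_pickle=True).item()
Y=1.6;t=np.array([np.cos(Y),np.sin(Y),0])
K=lambda x,y,z:ray(ck,272+x/4,153+y/4,z)
D=lambda x,y:ray(cd,294+(x-400)/6.667,184+y/6.667,.134)
r=K(203,450,.028);print("knob",r+.022*t, "skirt",K(203,245,.008), K(28,252,.01)-K(378,252,.01))
a,b=D(607,275),D(607,362);print("len",np.linalg.norm(a-b),"shaft",a-.002*t,b+.005*t)
print(D(540,310)-D(674,310))
f=D(550,277)-D(668,275);print(np.arctan2(f[1],f[0])+0)
l=K(201.5,150,.028)-K(202,307,.028);print("line",np.arctan2(l[1],l[0]),l)
E
```

```text
knob [0.47813535 0.2224576  0.028     ] skirt [0.47814772 0.22319169 0.008     ] [-0.04828    -0.00132271  0.        ]
len 0.0069377478355774815 shaft [ 0.61072557 -0.06938844  0.134     ] [ 0.61072845 -0.06932608  0.134     ]
[-0.010238   -0.00029123  0.        ]
-3.0955755873364788
line 1.600584492453137 [-0.00059921  0.02010962  0.        ]
```

Both views agree: the knob is at (0.478, 0.2226) with yaw 1.60, and the shaft is at (0.6107, -0.0694) with its flat at about 1.61. I'll grasp the knob now.

```bash
python3 - <<'E'
from h import *
Y=1.6;t=np.array([np.cos(Y),np.sin(Y),0]);n=np.array([-t[1],t[0],0])
k=np.array([.4781,.2226,0])
bot.movel(k+[0,0,.06],[np.pi,0,Y])
print(bot.movel(k+[0,0,.0125],velocity=.06,contact_N=8),bot.read_ee_pos(),bot.read_force())
move_gripper(0.0);print(bot.read_opening(),bot.read_gripper_force(),bot.read_ee_pos())
bot.movel(k+[0,0,.20],velocity=.15);bot.hold(.3)
w=camera("wrist");np.save("pics/held.npy",w,allow_pickle=True);cv2.imwrite("pics/held.png",w["img"][150:470,160:480])
print(bot.read_force(),bot.read_ee_pos(),bot.read_opening(),bot.read_time_s(),proj(w,bot.read_ee_pos()))
E
```

```text
False [0.47839574 0.22274638 0.01282599] [-0.105326    0.69547113  0.8338598 ]
0.014369867184139894 60.0158242508769 [0.47838821 0.22271245 0.01277731]
[ 0.76231372 -0.30312872 -0.49316834] [0.47796908 0.22254163 0.19966289] 0.014501029544475469 13.6667 [323.90558131 327.01069537]
```

View pics/held.png

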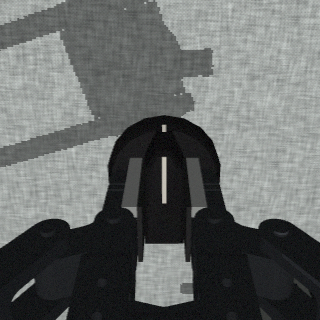

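```bash
python3 - <<'E'
from h import *
w=np.load("pics/held.npy",allow_pickle=True).item();p=np.array([.47797,.22254,.19966])
Y=1.6;t=np.array([np.cos(Y),np.sin(Y),0]);n=np.array([-t[1],t[0],0])
for nm,u,v,z in(("linefront",324.5,306,.0155),("linerear",324.5,354,.0155),("barrear",325.5,394,.0155),("tip",324.5,278,-.0025)):
    d=ray(w,u,v,p[2]+z)-p;print(nm,d@t,d@n)
ck=np.load("pics/ck2.npy",allow_pickle=True).item();k=np.array([.4781,.2226,0])
for v in(150,307,450):print(((ray(ck,322.6,153+v/4,.028))-k)@t)
E
```

```text
linefront 0.01800736011326835 -0.00020955802883249587
linerear -0.002723092880985367 -0.0002179652558028637
barrear -0.021572776699030367 -0.000628780916404608
tip 0.021447105739774836 -0.0002473314699145548
0.01755426086958022
-0.0025641870117979093
-0.022143211476631525
```

```bash
python3 - <<'E'
from h import *
Y=1.61;s=np.array([.6107,-.0694,0])
bot.move_to(s+[0,0,.20],[np.pi,0,Y]);bot.movel(s+[0,0,.155],velocity=.1);bot.hold(.3)
print(bot.read_ee_pos(),bot.read_force(),bot.read_time_s())
print(bot.movel(s+[0,0,.1300],velocity=.02,contact_N=4),bot.read_ee_pos()-s,bot.read_force(),bot.read_ft_torque())
E
```

```text
[ 0.61113913 -0.06954572  0.15579181] [ 0.45693028  0.28056543 -1.93377181] 15.7833
True [-6.42506705e-05  3.04221888e-04  1.33888168e-01] [-0.69240929  0.48923279  4.30661152] [0.01419039 0.02328082 0.01731126]
```

```bash
python3 - <<'E'
from h import *
s=np.array([.6107,-.0694,0])
for d in(.0,.1,-.1,.2,-.2,.3,-.3):
    Y=1.61+d
    bot.movel(s+[0,0,.1345],[np.pi,0,Y],velocity=.02)
    r=bot.movel(s+[0,0,.1300],velocity=.01,contact_N=4);p=bot.read_ee_pos()
    print(d,r,(p-s).round(5),bot.read_orientation()[2],bot.read_force().round(2),bot.read_ft_torque().round(3),bot.read_time_s())
    if p[2]<.1325: break
E
```

```text
0.0 True [-1.0000e-04  3.1000e-04  1.3397e-01] 1.610158767341607 [-0.06  1.54  3.88] [ 0.126  0.114 -0.005] 17.2333
0.1 True [-0.00024  0.00024  0.13397] 1.7077721685899845 [-0.85  1.54  4.48] [0.095 0.159 0.037] 17.7167
-0.1 True [9.00e-05 1.80e-04 1.34e-01] 1.5121009506045988 [-0.41  0.18  4.49] [0.002 0.048 0.018] 18.3
0.2 True [-0.00037  0.00039  0.13393] 1.8080602172231703 [-0.55  0.99  4.63] [0.116 0.179 0.018] 18.975
-0.2 True [0.00014 0.00023 0.13398] 1.4114341398138632 [0.02 0.41 5.1 ] [-0.009  0.084 -0.   ] 19.7583
0.3 True [-0.00048  0.00045  0.13392] 1.9086324568240776 [-1.46  0.55  4.68] [ 0.198  0.207 -0.003] 20.6333
-0.3 True [0.00026 0.00019 0.13399] 1.3110263051955857 [1.12 0.17 4.78] [ 0.028 -0.07   0.02 ] 21.6167
```

```bash
python3 - <<'E'
from h import *
s=np.array([.6107,-.0694,0]);done=False
for Y in(1.61,1.53,1.69):
  for ox,oy in((0,.0005),(0,.001),(-.0005,.0005),(.0005,.0005),(0,-.0005)):
    bot.movel(s+[ox,oy,.1345],[np.pi,0,Y],velocity=.02)
    r=bot.movel(s+[ox,oy,.1300],velocity=.012,contact_N=5);p=bot.read_ee_pos()
    print(Y,ox,oy,r,(p-s).round(5),bot.read_force().round(2),bot.read_ft_torque().round(3),bot.read_time_s())
    if p[2]<.1325: done=True;break
  if done: break
E
```

```text
1.61 0 0.0005 True [-1.1000e-04  4.4000e-04  1.3388e-01] [-1.38  0.53  4.32] [0.05  0.202 0.026] 22.2917
1.61 0 0.001 True [-1.0000e-05  9.6000e-04  1.3373e-01] [-0.06  0.55  4.29] [ 0.031  0.154 -0.012] 22.775
1.61 -0.0005 0.0005 True [-0.00042  0.00061  0.13384] [0.07 0.89 3.4 ] [-0.014  0.048 -0.   ] 23.25
1.61 0.0005 0.0005 True [0.00017 0.00056 0.13382] [-1.44  0.22  4.8 ] [ 0.101  0.192 -0.051] 23.725
1.61 0 -0.0005 True [-5.0000e-05  2.0000e-05  1.3401e-01] [-0.91  1.75  4.06] [ 0.113  0.144 -0.042] 24.1917
1.53 0 0.0005 True [8.0000e-05 3.5000e-04 1.3391e-01] [-0.59 -0.08  3.71] [0.07  0.081 0.004] 24.6667
1.53 0 0.001 True [1.0000e-05 8.8000e-04 1.3373e-01] [-1.22  0.21  4.58] [0.055 0.106 0.041] 25.15
1.53 -0.0005 0.0005 True [-0.00036  0.00065  0.13385] [-0.14  0.25  4.2 ] [ 0.063  0.042 -0.032] 25.625
1.53 0.0005 0.0005 True [0.00027 0.00054 0.13384] [-0.72 -0.57  5.33] [0.067 0.194 0.005] 26.1
1.53 0 -0.0005 True [5.0000e-05 2.0000e-05 1.3399e-01] [-0.52  0.32  4.47] [0.158 0.063 0.027] 26.5667
1.69 0 0.0005 True [-0.0002   0.00045  0.1339 ] [-0.76  0.66  4.09] [0.075 0.18  0.005] 27.1
1.69 0 0.001 True [0.      0.00089 0.13376] [-1.37  0.24  5.2 ] [0.064 0.172 0.015] 27.5833
1.69 -0.0005 0.0005 True [-0.00047  0.00054  0.13386] [-0.76  0.05  4.45] [0.024 0.121 0.003] 28.0583
1.69 0.0005 0.0005 True [1.2000e-04 6.5000e-04 1.3388e-01] [-1.19  0.31  5.09] [ 0.072  0.246 -0.039] 28.525
1.69 0 -0.0005 True [-1.20e-04  6.00e-05  1.34e-01] [-1.07  1.23  4.55] [0.231 0.203 0.052] 29.0
```

```bash
python3 - <<'E'
from h import *
s=np.array([.6107,-.0694,0])
bot.movel(s+[0,0,.1345],[np.pi,0,1.61],velocity=.02);bot.hold(.2)
w=camera("wrist");c=camera("side");np.save("pics/w3.npy",w,allow_pickle=True)
u=proj(c,s+[0,0,.125]).astype(int);print(u,bot.read_ee_pos(),proj(w,bot.read_ee_pos()))
B=cv2.resize(c["img"][u[1]-40:u[1]+40,u[0]-40:u[0]+40],(400,400),interpolation=cv2.INTER_CUBIC)
A=cv2.resize(w["img"][220:420,224:424],(400,400))
cv2.imwrite("pics/three.png",np.hstack([A,B]))
E
```

```text
[336 211] [ 0.61067813 -0.06940723  0.13435423] [323.7418154  326.86512072]
```

View pics/three.png

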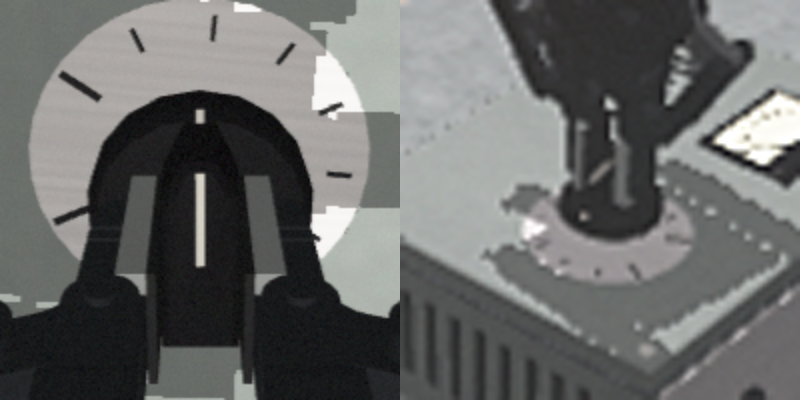

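```bash
python3 - <<'E'
from h import *
w=np.load("pics/w3.npy",allow_pickle=True).item();p=np.array([.61068,-.06941,.13435])
T=[(60,73,101,99),(133,28,143,52),(215,15,212,41),(295,43,277,64),(343,104,320,114),(352,175,328,174),(55,220,90,207)]
A=[];b=[];O=[]
for a in T:
    P=ray(w,224+a[0]/2,220+a[1]/2,.11)[:2];Q=ray(w,224+a[2]/2,220+a[3]/2,.11)[:2];O.append(P)
    d=(P-Q)/np.linalg.norm(P-Q);n=np.array([-d[1],d[0]]);A.append(n);b.append(n@P)
A=np.array(A);c=np.linalg.lstsq(A,np.array(b),rcond=None)[0];print("centre lines",c,A@c-b)
O=np.array(O);M=np.c_[2*O,np.ones(len(O))];x=np.linalg.lstsq(M,(O**2).sum(1),rcond=None)[0];r=np.sqrt(x[2]+x[:2]@x[:2]);print("circle",x[:2],r,np.linalg.norm(O-x[:2],axis=1)-r)
for z in(-.0125,-.0145,-.0165,-.0025): 
  pass
for nm,u,v,z in(("linefront",324,307,.0155),("linerear",324,353.5,.0155),("barrear",324,393,.0155),("tip",324,277,-.0025),):
    print(nm,ray(w,u,v,p[2]+z)-p)
# skirt width -> check height: extremes 88..312
for z in(-.0025,-.0125): print(np.linalg.norm(ray(w,224+44,220+97,p[2]+z)-ray(w,224+156,220+97,p[2]+z)))
for z in(.0155,): print("bar rear width",np.linalg.norm(ray(w,224+79.5,220+172,p[2]+z)-ray(w,224+120,220+172,p[2]+z)))
E
```

```text
centre lines [ 0.609721   -0.07069656] [ 0.00160656 -0.00106703  0.00056507 -0.00109271  0.00053115  0.00064848
 -0.00046218]
circle [ 0.6096616  -0.07043693] 0.03827684522951084 [ 1.00482963e-03 -8.81372559e-04 -2.73649551e-04  3.45066080e-04
  6.67906178e-05  7.70447827e-06 -2.96445836e-04]
linefront [-0.00062896  0.01751731  0.0155    ]
linerear [ 0.00018763 -0.00257586  0.0155    ]
barrear [ 0.00094294 -0.02116139  0.0155    ]
tip [-0.00077551  0.02182933 -0.0025    ]
0.04779097837404129
0.051083705067168944
bar rear width 0.016310593215982355
```

```bash
python3 - <<'E'
from h import *
s=np.array([.6107,-.0694,0])
print(bot.movel(s+[0,0,.1320],velocity=.012,contact_N=4),bot.read_ee_pos()-s)
z=bot.read_ee_pos()[2]
for d in([0,.003],[0,-.003],[.003,0],[-.003,0]):
    bot.movel(s+[0,0,z],velocity=.02)
    r=bot.movel(s+[d[0],d[1],z],velocity=.01,contact_N=4)
    print(d,r,(bot.read_ee_pos()-s).round(5),bot.read_force().round(2),bot.read_time_s())
bot.movel(s+[0,0,z],velocity=.02)
E
```

```text
True [2.71978853e-05 1.01794808e-04 1.33928781e-01]
[0, 0.003] True [-5.0000e-05  1.1800e-03  1.3377e-01] [1.03 0.67 2.03] 30.2667
[0, -0.003] True [1.3000e-04 9.0000e-05 1.3404e-01] [0.45 1.84 3.43] 30.7333
[0.003, 0] True [0.00015 0.00014 0.13392] [-2.08  0.98  5.16] 31.1917
[-0.003, 0] True [-0.00032  0.00016  0.13402] [0.69 0.   3.08] 31.6583
```

```bash
python3 - <<'E'
from h import *
s=np.array([.6106,-.0690,0])
def tz():
    r=[]
    for _ in range(25): r.append(bot.read_ft_torque()[2]);bot.hold(.01)
    return np.mean(r).round(4),np.std(r).round(4)
for Y in(1.61,1.85,1.40,1.61):
    bot.movel(s+[0,0,.1343],[np.pi,0,Y],velocity=.01);print(Y,tz(),bot.read_force().round(2),bot.read_time_s())
E
```

```text
1.61 (np.float64(0.0021), np.float64(0.0254)) [-0.39 -1.34  1.76] 32.3667
1.85 (np.float64(-0.0103), np.float64(0.033)) [-0.23  2.04  1.54] 32.9667
1.4 (np.float64(-0.0034), np.float64(0.0264)) [ 1.45  1.04 -0.49] 33.775
1.61 (np.float64(0.0005), np.float64(0.0289)) [-0.36  1.1  -0.14] 34.3417
```

```bash
python3 - <<'E'
from h import *
s=np.array([.6106,-.0690,0])
for F in(4,8,12):
    bot.movel(s+[0,0,.1343],[np.pi,0,1.61],velocity=.03)
    r=bot.movel(s+[0,0,.1268],velocity=.012,contact_N=F);print(F,r,(bot.read_ee_pos()-s).round(5),bot.read_force().round(2),bot.read_time_s())
    if not r or bot.read_ee_pos()[2]<.1325: break
E
```

```text
4 True [-1.0000e-05  2.0000e-05  1.3391e-01] [ 0.66 -0.55  5.86] 34.8417
8 True [6.0000e-05 8.0000e-05 1.3386e-01] [-1.44 -0.37  5.64] 35.3833
12 True [8.0000e-05 3.0000e-05 1.3378e-01] [-2.5   0.55  6.47] 35.95
```

```bash
python3 - <<'E'
from h import *
s=np.array([.6106,-.0690,0])
bot.movel(s+[0,0,.1343],[np.pi,0,2.0],velocity=.01);print(bot.read_time_s())
bot.movel(s+[0,0,.165],velocity=.08)
Y=1.6;t=np.array([np.cos(Y),np.sin(Y),0])
bot.movel(s-.065*t+[0,0,.175],[np.pi,0,Y],velocity=.15);bot.hold(.2)
w=camera("wrist");c=camera("side");np.save("pics/w4.npy",w,allow_pickle=True);p=bot.read_ee_pos()
u=proj(w,[.6107,-.0694,.134]).astype(int);k=proj(c,p).astype(int);print(u,k,p,bot.read_time_s())
A=cv2.resize(w["img"][u[1]-30:u[1]+30,u[0]-30:u[0]+30],(400,400),interpolation=cv2.INTER_CUBIC)
B=cv2.resize(c["img"][k[1]-40:k[1]+40,k[0]-40:k[0]+40],(400,400),interpolation=cv2.INTER_CUBIC)
cv2.imwrite("pics/four.png",np.hstack([A,B]));print(u-30,k-40)
E
```

```text
36.4917
[324 163] [352 182] [ 0.61246573 -0.13320671  0.17485407] 37.9167
[294 133] [312 142]
```

View pics/four.png

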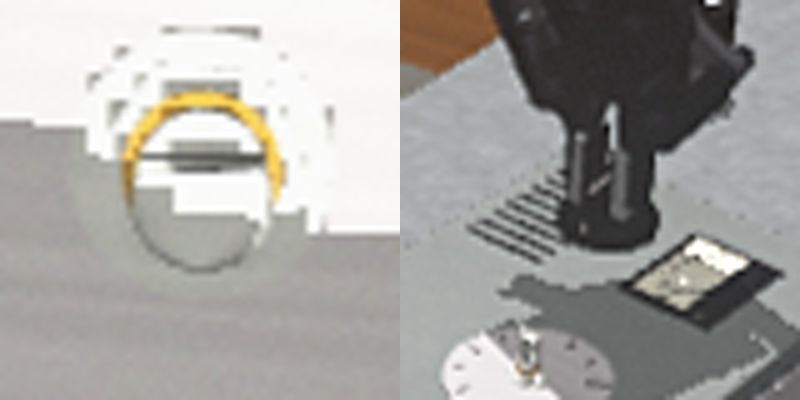

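```bash
python3 - <<'E'
from h import *
p=np.array([.660,-.121,0])
bot.movel(p+[0,0,.165],[np.pi,0,1.61],velocity=.15)
bot.movel(p+[0,0,.130],velocity=.1);bot.hold(.2)
r=bot.movel(p+[0,0,.116],velocity=.012,contact_N=3);print(r,bot.read_ee_pos(),bot.read_force(),bot.read_time_s())
bot.movel(p+[0,0,.165],velocity=.12)
E
```

```text
True [ 0.66002945 -0.12095838  0.12284874] [-0.43568994 -0.66939034  5.38407753] 39.7833
```

```bash
python3 - <<'E'
from h import *
s=np.array([.6106,-.0686,0])
bot.movel(s+[0,0,.165],[np.pi,0,1.61],velocity=.2)
bot.movel(s+[0,0,.1345],velocity=.06)
done=False
for y in(0,.0003,-.0002):
  for Y in(1.61,1.67,1.55,1.49,1.73):
    bot.movel(s+[0,y,.1342],[np.pi,0,Y],velocity=.02)
    r=bot.movel(s+[0,y,.1300],velocity=.015,contact_N=6);p=bot.read_ee_pos()
    print(Y,y,r,(p-s).round(5),bot.read_force().round(2),bot.read_time_s())
    if p[2]<.133: done=True;break
  if done: break
E
```

```text
1.61 0 True [ 1.4000e-04 -1.1000e-04  1.3377e-01] [-1.03 -0.19  5.83] 41.9167
1.67 0 True [9.0000e-05 6.0000e-05 1.3371e-01] [-2.28  0.79  5.82] 42.375
1.55 0 True [2.0000e-04 1.0000e-05 1.3374e-01] [-1.31  0.49  5.25] 42.85
1.49 0 True [ 1.7000e-04 -1.0000e-05  1.3373e-01] [-0.65 -0.08  6.02] 43.3083
1.73 0 True [4.0000e-05 7.0000e-05 1.3371e-01] [-2.1   0.78  5.49] 43.9083
1.61 0.0003 True [4.0000e-05 5.0000e-04 1.3322e-01] [ 1.02  2.13 -0.92] 44.3833
1.67 0.0003 False [3.0000e-05 7.5000e-04 1.2985e-01] [ 0.75  5.05 -0.25] 45.0667
```

```bash
python3 - <<'E'
from h import *
s=np.array([.6106,-.0680,0])
r=bot.movel(s+[0,0,.1238],[np.pi,0,1.63],velocity=.015,contact_N=22);print(r,(bot.read_ee_pos()-s).round(5),bot.read_force().round(2),bot.read_ft_torque().round(3),bot.read_time_s())
bot.hold(.2);print((bot.read_ee_pos()-s).round(5),bot.read_force().round(2))
E
```

```text
False [3.000e-05 9.000e-05 1.246e-01] [-3.48  5.57  8.12] [ 0.84   0.646 -0.005] 45.6333
[3.000e-05 8.000e-05 1.246e-01] [-2.57  4.95  6.35]
```

```bash
cat > turn.py <<'E'
from h import *
def rd(n=6):
    F=[];T=[]
    for _ in range(n): F.append(bot.read_force());T.append(bot.read_ft_torque()[2]);bot.hold(.01)
    return np.mean(F,0),np.mean(T)
S=np.array([.6107,-.0692,.1247]);c=np.zeros(3)
def pose(Y): return S+.0016*np.array([np.cos(Y),np.sin(Y),0])+c
def step(Y,v=.02):
    global c
    bot.movel(pose(Y),[np.pi,0,Y],velocity=v)
    F,T=rd(); c[:2]+=np.clip(.00006*F[:2],-.0003,.0003); c[2]+=np.clip(.00003*(F[2]-2),-.0001,.0001)
    print(round(Y,3),F.round(1),round(T,3),(c*1e3).round(2),(bot.read_ee_pos()[2]*1e3).round(2),round(bot.read_time_s(),2))
    return F,T
E
python3 - <<'E'
from turn import *
import turn
for Y in np.arange(1.63,2.36,.12):
    F,T=step(Y)
    if abs(T)>.12 or np.linalg.norm(F)>20: break
np.save("c.npy",turn.c)
E
```

```text
1.63 [-1.5  2.5  2.8] 0.016 [-0.09  0.15  0.03] 124.78 46.13
1.75 [0.1 2.4 1.8] 0.021 [-0.08  0.29  0.02] 124.76 46.45
1.87 [-0.9  3.2  2.5] -0.011 [-0.14  0.48  0.03] 124.76 46.77
1.99 [-1.4  2.7  2.7] 0.006 [-0.22  0.64  0.06] 124.71 47.08
2.11 [-2.5  1.9  2.7] -0.013 [-0.37  0.76  0.08] 124.73 47.4
2.23 [-2.2  0.6  2.6] 0.01 [-0.51  0.79  0.09] 124.73 47.72
2.35 [-2. -1.  2.] -0.011 [-0.63  0.73  0.1 ] 124.76 48.03
```

```bash
python3 - <<'E'
from turn import *
import turn
turn.c[:]=np.load("c.npy")
for Y in np.r_[2.45,2.53,2.6,2.65,np.arange(2.69,2.86,.03)]:
    F,T=step(Y)
    if T<-.09 or np.linalg.norm(F)>20: break
np.save("c.npy",turn.c)
c=camera("wrist");np.save("pics/w5.npy",c,allow_pickle=True);print(bot.read_orientation()[2])
E
```

```text
2.45 [-1.5 -1.6  1.8] 0.016 [-0.72  0.64  0.09] 124.77 48.33
2.53 [-1.1 -1.9  1.1] -0.01 [-0.78  0.52  0.06] 124.73 48.63
2.6 [-0.8 -2.   1.2] 0.01 [-0.83  0.4   0.04] 124.78 48.93
2.65 [-0.9 -1.9  1.2] -0.029 [-0.89  0.29  0.01] 124.76 49.23
2.69 [-0.6 -1.3  1.4] 0.002 [-0.92  0.21 -0.01] 124.76 49.53
2.72 [ 0.1 -0.4  1.5] 0.002 [-0.92  0.18 -0.02] 124.72 49.83
2.75 [-0.2 -0.2  1.4] -0.019 [-0.93  0.17 -0.04] 124.76 50.13
2.78 [0.  0.5 2.4] -0.006 [-0.93  0.2  -0.03] 124.72 50.43
2.81 [0.3 0.3 2.8] -0.006 [-0.91  0.21 -0.  ] 124.77 50.73
2.84 [0.3 0.6 2.8] -0.037 [-0.89  0.25  0.02] 124.75 51.03
2.839057807801641
```

```bash
python3 - <<'E'
from h import *
w=np.load("pics/w5.npy",allow_pickle=True).item()
A=cv2.resize(w["img"][200:420,214:434],(600,600),interpolation=cv2.INTER_CUBIC)
cv2.imwrite("pics/five.png",A)
E
```

```text
(no output)
```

View pics/five.png

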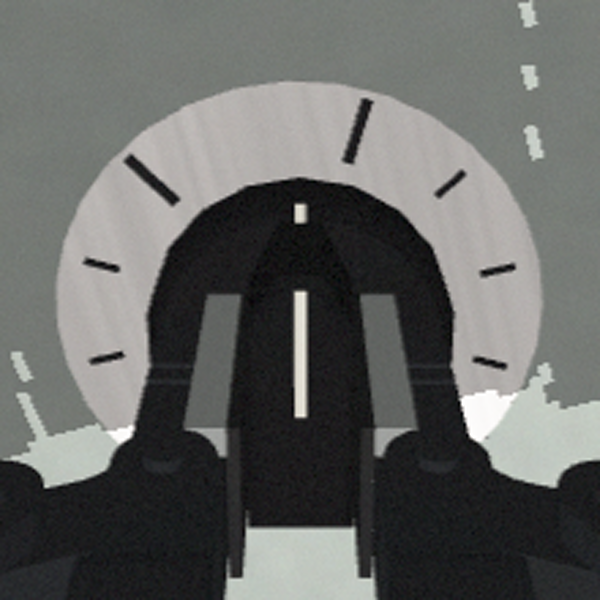

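```bash
python3 - <<'E'
from turn import *
import turn
w=np.load("pics/w5.npy",allow_pickle=True).item();p=bot.read_ee_pos()
R=lambda x,y,z:ray(w,214+x*220/600,200+y*220/600,z)
S0=np.array([.6107,-.0692])
for a in((372,100),(348,162),(126,157),(178,203)):
    d=R(*a,.110)[:2]-S0;print(np.arctan2(d[1],d[0]).round(3),np.linalg.norm(d).round(4))
for a,b in(((372,100),(348,162)),((126,157),(178,203))):
    d=(R(*a,.11)-R(*b,.11));print("tickdir",np.arctan2(d[1],d[0]).round(3))
d=R(300,292,.14)-R(300,416,.14);print("line",np.arctan2(d[1],d[0]))
d=R(300,212,.1225);d=d[:2]-S0;print("tip",np.arctan2(d[1],d[0]),np.linalg.norm(d))
print("T",rd(30)[1].round(4))
turn.c[:]=np.load("c.npy")
for Y in(2.80,2.86):
    step(Y);print("T",Y,rd(30)[1].round(4))
np.save("c.npy",turn.c)
E
```

```text
2.541 0.0395
2.555 0.0284
-2.667 0.0395
-2.671 0.0282
tickdir 2.505
tickdir -2.657
line 2.8388641400596404
tip 2.830392056832012 0.023960659647131396
T -0.0153
2.8 [-0.3  0.4  2.9] -0.006 [-0.91  0.27  0.05] 124.74 51.63
T 2.8 -0.0068
2.86 [ 0.1 -0.4  2.7] -0.008 [-0.91  0.25  0.07] 124.73 52.18
T 2.86 -0.0102
```

```bash
python3 - <<'E'
from turn import *
import turn
turn.c[:]=np.load("c.npy");P=pose(2.86)
r=bot.movel(P+[0,0,.003],velocity=.01,contact_N=4.5);print("pull",r,bot.read_ee_pos()[2],bot.read_force().round(2),bot.read_time_s())
r=bot.movel(P+[0,0,-.001],velocity=.015,contact_N=8);print("push",r,bot.read_ee_pos()[2],bot.read_force().round(2))
E
```

```text
pull True 0.12478002435844635 [ 0.25 -0.79  4.13] 52.6417
push False 0.12462290004153365 [-2.18 -0.98  8.14]
```

```bash
python3 - <<'E'
from turn import *
import turn
turn.c[:]=np.load("c.npy");P=pose(2.86)
bot.movel(P,velocity=.02);bot.hold(.1)
for k in range(1,6):
    bot.movel(P+[0,0,.0004*k],velocity=.01);F,T=rd(8);print(k,bot.read_ee_pos()[2].round(5),F.round(1),T.round(3),bot.read_time_s())
    if F[2]<-4 : break
bot.movel(P,velocity=.02)
E
```

```text
1 0.12481 [ 1.6 -2.  -0.8] -0.013 53.5583
2 0.12493 [ 4.2 -2.7 -6.7] -0.01 53.875
```

```bash
cat > ptr.py <<'E'
from h import *
def pointer(w):
    # top-line and rim-dot blobs inside black knob
    g=cv2.cvtColor(w["img"],cv2.COLOR_BGR2GRAY);u=proj(w,[.6107,-.0692,.135]).astype(int)
    n,l=cv2.connectedComponents((g<60).astype(np.uint8))
    m=np.zeros_like(g);m[l==l[max(u[1]+0,0),u[0]]]=1 if l[u[1],u[0]] else 0
    k=cv2.morphologyEx(m,cv2.MORPH_CLOSE,np.ones((9,9),np.uint8))
    b=((g>120)&(k>0)).astype(np.uint8)
    n,l,st,ce=cv2.connectedComponentsWithStats(b)
    print("u",u,"black",m.sum())
    for i in range(1,n):
        if st[i,4]<6: continue
        ys,xs=np.where(l==i);P=np.array([ray(w,x,y,.140)[:2] for x,y in zip(xs,ys)])
        U,s,V=np.linalg.svd(P-P.mean(0));d=V[0]*np.sign(V[0]@(P.mean(0)-[.6107,-.0692]));print(st[i],P.mean(0).round(4),"dir",np.arctan2(d[1],d[0]).round(3),"ext",np.ptp(P@V[0]).round(4))
E
python3 - <<'E'
from turn import *
from ptr import pointer
import turn
turn.c[:]=np.load("c.npy");P=pose(2.86)
move_gripper(.05);print(bot.read_opening(),bot.read_force().round(1))
bot.movel(P+[0,0,.06],velocity=.12)
t=np.array([np.cos(2.86),np.sin(2.86),0])
bot.movel(P+[0,0,.075]-.03*t,velocity=.15);bot.hold(.2)
w=camera("wrist");np.save("pics/w6.npy",w,allow_pickle=True);cv2.imwrite("pics/w6.png",w["img"])
pointer(w);print(bot.read_time_s())
E
```

```text
0.04991706283695471 [ 0.4 -0.8  0.1]
u [323 225] black 0
55.8333
```

```bash
python3 - <<'E'
from h import *
w=np.load("pics/w6.npy",allow_pickle=True).item();g=cv2.cvtColor(w["img"],cv2.COLOR_BGR2GRAY)
S=np.array([.6107,-.0692]);u,v=proj(w,[*S,.140]).astype(int)
print(g[v-60:v+61:6,u-60:u+61:6])
m=np.zeros_like(g);cv2.circle(m,(u,v),48,1,-1)
n,l,st,ce=cv2.connectedComponentsWithStats(((g>110)&(m>0)).astype(np.uint8))
for i in range(1,n):
    if st[i,4]<8: continue
    ys,xs=np.where(l==i);P=np.array([ray(w,x,y,.140)[:2] for x,y in zip(xs,ys)])
    V=np.linalg.svd(P-P.mean(0))[2];d=V[0]*np.sign(V[0]@(P.mean(0)-S));print(st[i],P.mean(0).round(4),"dir",np.arctan2(d[1],d[0]).round(3),"len",np.ptp(P@V[0]).round(4),"wid",np.ptp(P@V[1]).round(4))
E
```

```text
[[104 106 153 150 165 163 168 164 162 157 158 160 162 163 163 159 157 157
  157 109 110]
 [102 115 156 164 153 166 166 165 162 158 154 150 165 160 159 158 157 153
  158 143 180]
 [105 166 159 161 143 161 164  15  10  11  20 129  26  23 158 156 157 155
  161 160 109]
 [151 163 160 159 167 161  17  24  25  28   7  17  29  31  24 136 161 154
  159 158 235]
 [165 167 161 154 166  18  31  31  27  18  26  51  15  31  27  18 159 159
  159 158 245]
 [166  58 166 155  97  25  31  26  35  20  26  87  23  30  28  28  19 156
  155 155 159]
 [162 159 163 155  18  31  26  29  29  25  28  27  26  23  24  25  19 152
  152  91 247]
 [158 162 164 158  27  27  24  26  20  28  25  27  24  31  30  29  27 142
  152 156 159]
 [157 163 165 160  23  24  26  34  24  25  66  26  26  34  27  28  27  76
  154 158 158]
 [159 165 158 162  29  32  25  23   8  20 173  27  27  23  30  27  24 138
  155 158 235]
 [159  84 159 159  22  27  27  30  20  28 144  23  25  27  24  22  26 158
  130 155 156]
 [158 158 163 162  18  30  28  21  25  21  23  26  28  26  23  27  18 154
  151 154 152]
 [103 159 163 161 159  15  23  2
[... 219 characters left out ...]

  153 106 106]
 [108 104 103 161 163 156 157 159  24  25  26  19 137 154 158 157 152 157
  108 107 104]
 [101 101 102 102 156 159 155 160 159 157 158 151  48 156 157 159 150 108
  105 110 104]
 [103 105 104 106 104 102 155 158 158 159 158 155 156 155 153 107 108 104
  108 108 105]
 [102 102 104 104 103 106 104 103 106 108 129 110 107 105 106 105 105 109
  130 109 175]
 [102 106 103 106 107 107 100 106 105 104 106 105 106 107 104 177 178 174
  176 178 175]
 [171 173 172 171 171 170 108 105 108 110 105 108 172 178 174 176 180 175
  173 175 171]]
[323 192   7  37 119] [ 0.6012 -0.0653] dir 2.757 len 0.0199 wid 0.0018
[ 275  197   97   80 1909] [ 0.6229 -0.0735] dir -1.903 len 0.0523 wid 0.0445
```

```bash
cat > dial.py <<'E'
from h import *
def dial(w):
    g=cv2.cvtColor(w["img"],cv2.COLOR_BGR2GRAY);S=np.array([.6107,-.0692]);u,v=proj(w,[*S,.11]).astype(int)
    yy,xx=np.mgrid[v-120:v+121,u-120:u+121];sub=g[np.clip(yy,0,479),xx]
    n,l,st,ce=cv2.connectedComponentsWithStats((sub<75).astype(np.uint8))
    T=[]
    for i in range(1,n):
        if not 8<st[i,4]<300: continue
        P=ray(w,*(ce[i]+[u-120,v-120]),.11)[:2];r=np.linalg.norm(P-S)
        if .029<r<.042: T.append((P,st[i,4]))
    O=np.array([t[0] for t in T]);a=[t[1] for t in T]
    for p,k in T: d=p-S;print("tick",p.round(4),k,"r",np.linalg.norm(d).round(4),"ang",np.arctan2(d[1],d[0]).round(3))
    return O,a
E
python3 - <<'E'
from dial import *
w=np.load("pics/w6.npy",allow_pickle=True).item();dial(w)
g=cv2.cvtColor(w["img"],cv2.COLOR_BGR2GRAY)
u,v=proj(w,[.6107,-.0692,.122]).astype(int);n,l,st,ce=cv2.connectedComponentsWithStats(((g<70)).astype(np.uint8))
i=np.bincount(l[v-30:v+30,u-30:u+30].ravel()).argsort()[::-1]
for j in i[:3]:
    if j and st[j,4]>500: print("knob",st[j],ray(w,st[j,0]+st[j,2]/2,ce[j][1],.122))
b=((g>60)).astype(np.uint8);sub=b[v-60:v-20,u-20:u+25]
for r in range(v-52,v-30): print(r,g[r,u-8:u+20])
print(u)
E
```

```text
tick [ 0.5823 -0.0507] 47 r 0.034 ang 2.564
tick [ 0.5802 -0.0847] 39 r 0.0342 ang -2.671
tick [ 0.5953 -0.0389] 14 r 0.034 ang 2.042
tick [ 0.592  -0.0978] 15 r 0.0341 ang -2.149
tick [ 0.6126 -0.0351] 14 r 0.0342 ang 1.516
tick [ 0.6088 -0.1033] 13 r 0.0341 ang -1.628
tick [ 0.6294 -0.0406] 14 r 0.0342 ang 0.992
tick [ 0.6262 -0.1001] 11 r 0.0346 ang -1.106
tick [ 0.6412 -0.054 ] 12 r 0.034 ang 0.464
knob [ 283  175   82   94 5318] [ 0.6094246  -0.06849959  0.122     ]
167 [159 157 159 158 161 161 157 159 159 160 162 162 160 160 160 158 158 161
 162 165 164 159  97  41  29 116 154 162]
168 [158 158 157 160 159 162 159 159 158 161 163 164 162 162 160 153 159 164
 163 165 162 137  71  32  32 143 163 160]
169 [157 161 158 159 159 159 161 157 159 163 162 163 164 158 162 157 157 162
 164 163 162  99  37  24  58 146 164 159]
170 [160 154 156 157 161 160 159 159 156 159 164 159 164 161 159 156 161 163
 161 161 164 116  60  36 114 154 162 161]
171 [158 158 159 160 158 161 159 158 159 159 162 163 161 160 161 156 159 159
 161 166 163 162 160 136 152 160 166 164]
172 [157 157 158 156 159 161 
[... 1129 characters left out ...]
14  21  21  19  18  19  16  10]
182 [ 22  22  28  26  27  32  19  18   5   9  12  87 134 176 108  35  20  27
  20  14  19  25  19  23  20  17  22   9]
183 [29 31 30 31 23 31 22 17 16  1  3 16  7  8 16 18 14 13 20 23 18 19 20  7
 18 19 23 20]
184 [32 30 27 31 30 34 18 25 17 19 14 13 12 15 13 13 16 19  6 28 29 28 29 27
 21 21  9 25]
185 [33 27 35 33 33 20 18 13 11 11  9  9 12  3 14 14 11 19  1 21 32 31 26 24
 28 27 23 22]
186 [28 29 28 25 30 21  6 11  7 20  6 13  1 19 17  5 14 18 19 25 29 34 27 29
 26 33 31 27]
187 [33 30 36 24 15 14  9 10 10  9 16  8  5 21 19 14 19 20 20 16 30 30 27 23
 33 27 30 29]
188 [32 32 31 28 12 21 12 17  7 21 13 13 13 15 19 11 20 15 12 17 20 31 29 29
 29 32 29 33]
323
```

```bash
python3 - <<'E'
from turn import *
S=np.array([.6107,-.0692,0]);S2=S[:2]
def ptr(w):
    g=cv2.cvtColor(w["img"],cv2.COLOR_BGR2GRAY);u,v=proj(w,[*S2,.140]).astype(int);m=np.zeros_like(g);cv2.circle(m,(u,v),48,1,-1)
    n,l,st,ce=cv2.connectedComponentsWithStats(((g>110)&(m>0)).astype(np.uint8))
    for i in range(1,n):
        if not 40<st[i,4]<250: continue
        ys,xs=np.where(l==i);P=np.array([ray(w,x,y,.140)[:2] for x,y in zip(xs,ys)]);V=np.linalg.svd(P-P.mean(0))[2]
        d=V[0]*np.sign(V[0]@(P.mean(0)-S2));print("ptr",st[i,4],np.arctan2(d[1],d[0]).round(3),np.ptp(P@V[0]).round(4))
ptr(camera("wrist"))
P=lambda Y,z:S+[.0025*np.cos(Y),.0025*np.sin(Y),z]
Y=2.757
bot.movel(P(Y,.165),[np.pi,0,Y],velocity=.15)
print(bot.movel(P(Y,.1253),velocity=.08,contact_N=8))
move_gripper(0);F,T=rd();print("grip",F.round(1),T.round(3),bot.read_ee_pos(),bot.read_time_s())
for Y in(2.69,2.63,2.575):
    bot.movel(P(Y,.1253),[np.pi,0,Y],velocity=.02);F,T=rd();print(Y,F.round(1),T.round(3))
move_gripper(.05)
bot.movel(P(Y,.19),velocity=.13)
t=np.array([np.cos(Y),np.sin(Y),0]);bot.movel(S-.03*t+[0,0,.2],velocity=.15);bot.hold(.1)
w=camera("wrist");np.save("pics/w7.npy",w,allow_pickle=True);ptr(w);print(bot.read_time_s())
E
```

```text
ptr 120 2.757 0.0195
False
grip [-1.  -0.9  4.8] -0.02 [ 0.60884325 -0.0684707   0.1261796 ] 57.45
2.69 [-0.4 -1.1  5.2] -0.022
2.63 [ 0.5 -1.   5.6] 0.008
2.575 [ 0.4 -1.1  5.1] 0.012
ptr 111 2.575 0.0196
59.9583
```

```bash
python3 -c "
from h import *
print(bot.read_ee_pos(),bot.read_force().round(1));print(job.hand_in())"
```

```text
[ 0.63504073 -0.08478351  0.19882988] [ 1.1 -0.2  0.3]
the job is handed in; nothing more can be done
None
```

I handed the job in at about 60 s: the knob is on the shaft and snapped home (an upward tug held at about 7 N), let go with its pointer at the zero mark, but I never felt the zero stop; I turned the knob about 0.3 rad past the mark, and because it came to rest 0.19 rad past when released, I gripped it again and turned it clockwise back onto the mark.

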